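Hang the instrument caddy on its leaning pins

TASK

Hang the empty steel instrument caddy on the stand: thread the two eyes on its back over the stand's two leaning pins together, push it down until both eyes sit fully home on the pin collars, and let go. Leave the spray bottle, paper cup, steel jar and lidded tray where they stand.

Things in the scene. Friction and masses are not known exactly. Their poses are not given: they have to be found in the camera images.
- caddy: Loose steel caddy, 0.3 to 0.6 kg, upright on the counter: open box 70 mm deep (x), 150 wide (y), 55 high, 3 mm walls, one divider across its middle, two end straps carrying a bar (see grip_mid), two eyes on its back (see eyes_foot). Origin: centre of its underside; z up out of its mouth, y along the bar, x towards its back.
- eyes_foot (a point): On the caddy, midway between the lower ends of its two eyes: (46, 0, 8) mm in the caddy's frame. The eyes are tubes parallel to the caddy's z on its back face, at x = 46 mm, y = +50 and -50 mm, from z = 8 to 50 mm; outside diameter 22 mm, bore 16 mm, no chamfer.
- grip_mid (a point): Middle of the caddy's carrying bar: (0, 0, 115) mm in the caddy's frame. The bar is 12 mm thick (along x), 16 mm high and free over 140 mm along y, with 52 mm of open space between it and the box's rim.
- stand: Fixed steel stand. Origin on the counter; z up, y along its rail, x from front to back: the caddy hangs on its front (-x) side. Base plate 120 x 220 x 10 mm, x = -15 to 105 mm; two uprights at x = 42, y = +-100 mm, 102 mm high; level rail between them, 20 mm high, middle 88 mm up. A bar with two pins is clamped rigidly to the rail (see rail_mid, seat_mid, long_pin).
- rail_mid (a point): Middle of the stand's rail: (42, 0, 88) mm in its frame. The clamp of the pin bar may be up to 20 mm to either side of it along the stand's y. That shift is not measured, no listed pose shows it: look or feel for it (for instance touch both sides of a pin).
- seat_mid (a point): (0, 0, 120) mm in the stand's frame. The pins rise from 24 mm collars whose upper faces, square to the pins, are the eyes' seats. Seat centres: x = 0, z = 120 mm, y = shift of the clamp +50 and -50 mm. Home: eyes_foot midway between the seats, caddy z along the pins, its y along the stand's y, its back to the stand, lowest edge 67 mm above the counter.
- long_pin (a point): (0, 50, 120) mm in the stand's frame: seat of the long (+y) pin if the clamp were in mid rail. Both pins lean 35 degrees from vertical to the front, along (-sin 35, 0, cos 35), 12 mm thick, last 8 mm tapered to 6 mm. The +y pin reaches 85 mm past its seat, the -y pin 60 mm. Play is 2 mm all round; a caddy let go partway may jam: push it down the pins until it stops.
- spray_bottle: Bystander: white spray bottle with a plain green band, 72 mm diameter, 215 mm high; origin under its centre.
- paper_cup: Bystander: brown paper cup, 72 mm diameter, 85 mm high; origin under its centre.
- steel_jar: Bystander: open steel jar, about 100 mm diameter, 150 mm high; origin under its centre.
- lidded_tray: Bystander: flat steel instrument tray with its lid on, 120 x 210 mm, 68 mm high with its knob; origin under its centre.
There are look-alikes about, which are no part of the job. What is shaped like the caddy but orange is not meant.

How it is judged:
On the way:
1. the caddy is lifted off the counter (underside more than 50 mm up) (height (world z) of caddy above 0.05 m), for 0.2 s.
At the end, for the whole second after the job is handed in: The caddy hangs at rest on both pins, home: eyes_foot 113 to 125 mm up (120 on the seats), within 8 mm of the stand's x = 0 and 25 mm of its y = 0 (the pin bar's shift included); it leans 0.50 to 0.72 rad, its y axis within 0.09 rad of the stand's (x of eyes_foot in the frame of stand between -0.008 and 0.008 m and y of eyes_foot in the frame of stand between -0.025 and 0.025 m and z of eyes_foot in the frame of stand between 0.113 and 0.125 m and angle between caddy's own z axis and vertical between 0.5 and 0.72 rad and angle between the y axis of caddy and the y axis of stand, either way round below 0.09 rad and linear speed of caddy below 0.02 m/s and angular speed of caddy below 0.1 rad/s); the robot touches nothing.
It fails at once if the spray bottle is moved by more than 30 mm (distance of spray_bottle from where it was at the start of the episode above 0.03 m).
It fails at once if the paper cup is moved by more than 30 mm (distance of paper_cup from where it was at the start of the episode above 0.03 m).
It fails at once if the steel jar is moved by more than 30 mm (distance of steel_jar from where it was at the start of the episode above 0.03 m).
It fails at once if the lidded tray is moved by more than 30 mm (distance of lidded_tray from where it was at the start of the episode above 0.03 m).
It also fails if it takes over 64 s, if anything falls off the work surface, if the arm or the gripper's body presses on something with over 40 N, if the wrist force passes 120 N, or if a joint passes its speed limit or range.

ROBOT

A 7-joint arm with a two-finger parallel gripper is mounted at the origin on the work surface. World frame = base frame: x ahead of the robot, y to its left, z up, the work surface at z = 0. Lengths are in m, angles in rad, forces in N, time in s.
With the tool pointing down it reaches from about 0.425 to 0.875 m from the base axis. Payload 4.7 kg.
Tool frame: the origin (TCP) lies at the very end of the fingers, on their centre line; the grasp point (between the pads) lies 19 mm behind it; z points along the fingers, y is the line along which they close (so a half turn about z gives the same grasp; the last joint's range is limited). The gripper opens to 85 mm and grips with 20 to 120 N. Pads are 22 mm wide; open, the fingers measure 114 mm over their backs; the gripper's body (76 mm by 85 mm) begins 54 mm behind the grasp point. The pads swing forward as they close: fully open they stand 13 mm farther back than shut.
Start: joints at [1.245, 0.321, -0.07, 1.45, 0.023, 1.371, -0.057], TCP at [0.217, -0.613, 0.194] pointing down, gripper open.
Joint ranges: [-2.86, 2.86], [-0.3, 2.09], [-1.38, 1.24], [0.06, 2.45], [-1.56, 4.7], [0.09, 2.05], [-2.69, 2.69]. Speed limits (rad/s): [2.57, 2.57, 3.14, 3.14, 3.14, 3.14, 3.14].

INTERFACE

Orientations are given as a rotation vector (axis times angle).
In Python, from workcell import manip gives the robot as it stands. The module is installed in compiled form; this text tells all that it offers.
- The arm moves only by the tool move_arm, never from a script. Its argument "motion" is a list that holds one entry, the list of rows, each a list of 7 numbers: the closure, from -1 (fully open) to 1 (shut), then the shift along the tool's x, y, z in m, then the turn, a rotation vector about the tool's x, y, z in rad. A call has 1 to 20 rows; each row is the pose to reach, as a shift and turn from the pose commanded when the call began, along the tool's axes at that moment; what a row does not reach only later rows make up. A row lasts 1/12 s, in which the tool goes at most 41.7 mm and 7.16 degrees, less where a joint would pass 70% of its speed; a pose out of reach is approached as far as the arm can. A call with a gripper value outside its range is refused whole. The fingers move at their own pace and stop on an object; "force" is the grip in N (left out, the last holds). Time passes only in rows, so rows that repeat a pose let the fingers close. It gives the time, the measured TCP pose, the force, the opening and the grip force at its end, in the units of the state.
- manip.sense(): the state, without advancing time (a new reading comes with each control period).
- manip.camera(name): name is "side" or "top" or "wrist"; returns a dict with "pixels" (400x640x3 uint8, blue, green, red), "mtx" (3x3 intrinsics, pixels), "k1" (the pictures are not rectified: a ray, as slopes to the right and down, at radius r is drawn at 1 + k1 r^2 times it, then the intrinsics apply), "origin" and "rotation" of the camera in the world. Camera axes: x right, y down, z forward; pixel columns grow to the right and rows downward; lengths in m; the calibration is good to about 2 mm. A picture is of the moment at which its call begins. There is no depth.
- manip.hand_in(): hands the job in; it is judged then, once.
The state is a dict: "clock": time; "joint_pos": joint angles; "qd": joint speeds; "joint_torque": joint torques, N m; "tool_pos": TCP position; "ee_rot": TCP orientation; "wrist_force": force on the tool from outside, world axes, zero at the start; "moment": the same for the moment, N m; "width": opening from 0.0 (shut) to 1.0 (fully open); "gripper_force": force on a finger pad.
Only numpy, scipy, OpenCV 4.12 (cv2) and the standard library are available. Lean on these libraries where they do the work, as an engineer would, in place of code of your own. Each camera call takes 0.05 s, during which the arm holds its last target. There are 200 camera calls.

## Working session

There is one attempt and no reset: what is moved stays moved. The work goes in short steps, Python scripts to look and compute and a tool call to move; the robot and the scene stay as the last step left them, time stands still between calls to the robot, and variables do not carry over. Pictures are saved under pics/ and viewed, at most 10 in all, crops included, and the job is handed in when it is done.

Besides the shell and the picture viewer there is one more tool, called after ">>>" in YAML: its name, and indented under it one key for each argument. move_arm: Moves the arm, as the interface text tells. Its arguments: {"type":"object","properties":{"motion":{"type":"array"},"force":{"type":"number"}},"required":["motion"]}

```bash
mkdir -p pics; cat > h.py <<'E'
import numpy as np, cv2, pickle
from workcell import manip
from scipy.spatial.transform import Rotation as R
def snap(n,tag):
    c=manip.camera(n); pickle.dump(c,open(f'pics/{tag}.pkl','wb')); cv2.imwrite(f'pics/{tag}.png',c['pixels']); return c
def load(tag): return pickle.load(open(f'pics/{tag}.pkl','rb'))
def rot(c):
    r=np.array(c['rotation']); return r if r.shape==(3,3) else R.from_rotvec(r).as_matrix()
def ray(c,uv):
    K=np.array(c['mtx']); p=cv2.undistortPoints(np.array([[uv]],float),K,np.array([c['k1'],0,0,0.]))[0,0]
    d=rot(c)@np.r_[p,1]; return np.array(c['origin']),d/np.linalg.norm(d)
def onz(c,uv,z):
    o,d=ray(c,uv); return o+d*(z-o[2])/d[2]
def tri(c1,p1,c2,p2):
    A=[];b=[]
    for c,p in((c1,p1),(c2,p2)):
        o,d=ray(c,p);M=np.eye(3)-np.outer(d,d);A.append(M);b.append(M@o)
    return np.linalg.lstsq(np.vstack(A),np.hstack(b),rcond=None)[0]
def proj(c,P):
    p=rot(c).T@(np.array(P,float)-c['origin']); s=p[:2]/p[2]; s=s*(1+c['k1']*(s@s)); K=np.array(c['mtx']); return K[:2,:2]@s+K[:2,2]
E
python3 - <<'E'
from h import *
for n in('top','side','wrist'):
    c=snap(n,n+'0'); print(n,c['origin'],rot(c).round(3).tolist(),c['k1'],np.array(c['mtx'])[0])
print(manip.sense())
E
```

```text
top [ 0.18442357 -0.02748879  1.84195261] [[-0.013, -0.981, 0.195], [-1.0, 0.013, -0.005], [0.002, -0.195, -0.981]] -0.14248356451952116 [517.91339094   0.         312.12240236]
side [0.39402523 0.74636062 0.96140709] [[-0.986, -0.111, 0.125], [-0.166, 0.734, -0.658], [-0.019, -0.67, -0.742]] -0.08308172838892011 [363.80055203   0.         323.27143664]
wrist [ 0.28320511 -0.58839018  0.37197773] [[0.333, -0.906, -0.261], [-0.943, -0.32, -0.092], [-0.0, 0.277, -0.961]] -0.0357319878276056 [319.06360309   0.         315.61725907]
{'clock': 0.15, 'joint_pos': array([ 1.24508828,  0.32166398, -0.07009624,  1.45140294,  0.02258737,
        1.37082793, -0.0568638 ]), 'qd': array([ 5.45216259e-04, -2.10025928e-03, -8.99635493e-04, -3.54078292e-03,
        2.84821495e-04,  4.78381560e-05, -9.48691883e-04]), 'joint_torque': array([-5.42569214e-04, -4.94094515e+01, -3.83282527e-01, -3.14686382e+01,
        1.31130754e-02,  8.23723240e-03, -1.07966781e-05]), 'tool_pos': array([ 0.21645476, -0.61239512,  0.19346348]), 'ee_rot': array([-3.09488006e+00, -5.31061631e-01,  5.13708169e-04]), 'wrist_force': array([ 0.20606597,  0.20899808, -0.4543355 ]), 'moment': array([0.03376085, 0.07164424, 0.02248042]), 'gripper_force': 0.0, 'width': 0.9993791021409235}
```

View pics/top0.png

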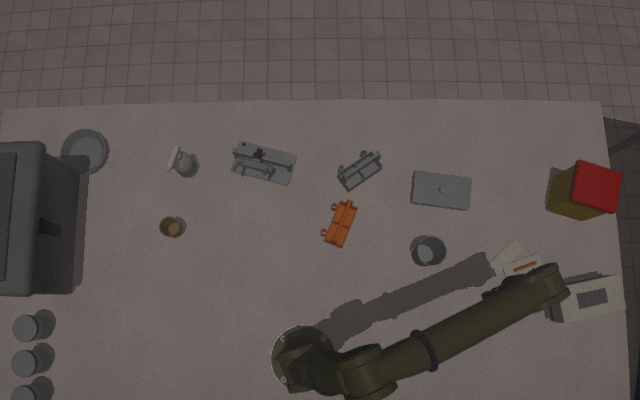

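View pics/side0.png

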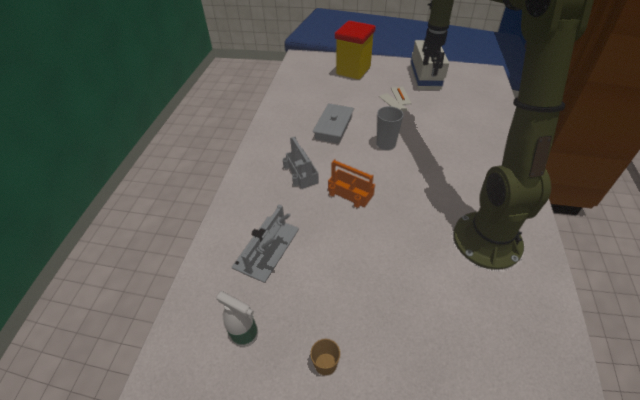

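The top view shows the grey caddy at about (358,170), the stand at (263,163) and the orange look-alike at (340,223). In the side view they are at (300,162), (265,243) and (352,184). I'll enlarge both.

```bash
python3 - <<'E'
from h import *
def z(tag,x0,y0,w,h,s):
    i=load(tag)['pixels'][y0:y0+h,x0:x0+w]; return cv2.convertScaleAbs(cv2.resize(i,None,fx=s,fy=s,interpolation=cv2.INTER_CUBIC),alpha=1.6)
a=z('top0',225,130,160,70,5); cv2.imwrite('pics/ztop.png',a)
b=z('side0',225,130,100,150,4); cv2.imwrite('pics/zside.png',b)
E
```

```text
(no output)
```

View pics/ztop.png

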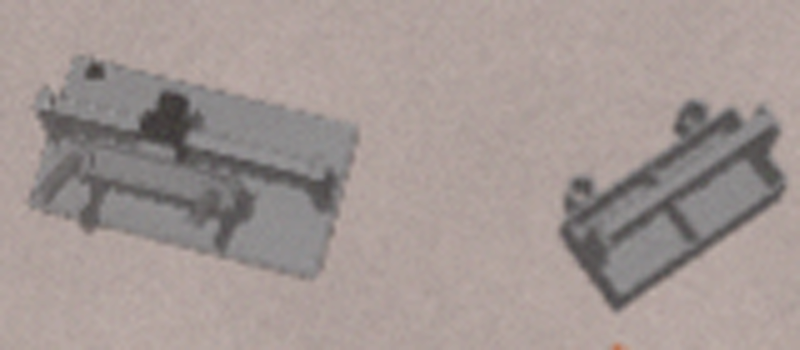

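View pics/zside.png

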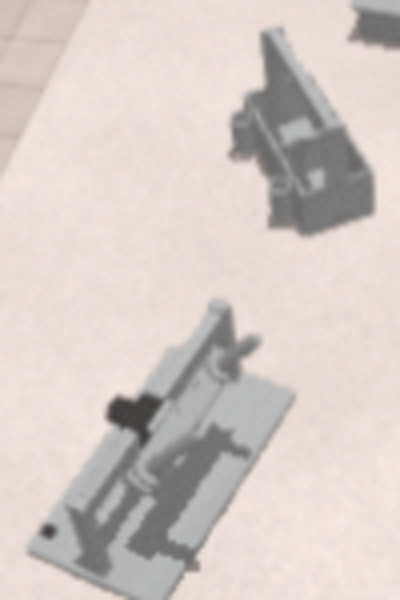

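The zoomed top view shows the caddy's eyes facing +x, away from the robot, at zoom (692,120) and (580,195). The stand's plate corners are at zoom (78,57), (358,128), (318,278) and (30,208), with the pins on its robot side. The side view agrees, and the clamp looks shifted.

```bash
python3 - <<'E'
from h import *
t=load('top0');s=load('side0')
T=lambda x,y:(225+(x+.5)/5-.5,130+(y+.5)/5-.5)
S=lambda x,y:(225+(x+.5)/4-.5,130+(y+.5)/4-.5)
print('plate top');P=[onz(t,T(*p),.01) for p in((78,57),(358,128),(318,278),(30,208))]
for p in P: print(p.round(4))
print('plate side');
for p in((295,388),(28,550),(165,600)): print(onz(s,S(*p),.01).round(4))
yd=(P[0]-P[1]+P[3]-P[2]); print('stand yaw',np.arctan2(-yd[0],yd[1]))
print('caddy rim front corners',[onz(t,T(*p),.055).round(4) for p in((618,308),(785,188),(562,228))])
print('eyes top',[onz(t,T(*p),.05).round(4) for p in((692,120),(580,195))], [onz(s,S(*p),.05).round(4) for p in((243,120),(283,188))])
print('bar ends',[onz(t,T(*p),.123).round(4) for p in((770,125),(590,245))],[onz(s,S(*p),.123).round(4) for p in((272,35),(338,130))])
c=load('wrist0');m=manip.sense();Rt=R.from_rotvec(m['ee_rot']).as_matrix()
print('cam in tool',Rt.T@(c['origin']-m['tool_pos']),(Rt.T@rot(c)).round(3).tolist(),Rt.round(3).tolist())
E
```

```text
plate top
[0.7834 0.2275 0.01  ]
[0.7254 0.02   0.01  ]
[0.6125 0.0498 0.01  ]
[0.6681 0.2609 0.01  ]
plate side
[0.6126 0.0486 0.01  ]
[0.7808 0.231  0.01  ]
[0.6662 0.2551 0.01  ]
stand yaw -0.264846038269859
caddy rim front corners [array([ 0.5776, -0.1641,  0.055 ]), array([ 0.664 , -0.2863,  0.055 ]), array([ 0.6363, -0.1258,  0.055 ])]
eyes top [array([ 0.7168, -0.2218,  0.05  ]), array([ 0.6618, -0.1395,  0.05  ])] [array([ 0.7176, -0.2205,  0.05  ]), array([ 0.6611, -0.1382,  0.05  ])]
bar ends [array([ 0.691 , -0.2679,  0.123 ]), array([ 0.6069, -0.1409,  0.123 ])] [array([ 0.6927, -0.2589,  0.123 ]), array([ 0.6085, -0.1425,  0.123 ])]
cam in tool [ 0.0709216  -0.00064932 -0.17851859] [[-0.001, -0.961, -0.277], [1.0, -0.001, 0.001], [-0.001, -0.277, 0.961]] [[0.943, 0.333, -0.001], [0.333, -0.943, 0.001], [-0.0, -0.002, -1.0]]
```

```bash
cat >> h.py <<'E'
def go(P,yaw,lean=0.,show=True):
    """shift+turn in tool axes to reach TCP P, tool y along horizontal azimuth yaw, leaned forward"""
    m=manip.sense();R0=R.from_rotvec(m['ee_rot'])
    cx=np.array([np.cos(yaw),np.sin(yaw),0]);cy=np.array([-np.sin(yaw),np.cos(yaw),0])
    M=np.column_stack([cy,cx,[0,0,-1]]); Rg=R.from_rotvec(-lean*cy)*R.from_matrix(M)
    print('shift',R0.inv().apply(np.array(P)-m['tool_pos']).round(4),'turn',(R0.inv()*Rg).as_rotvec().round(4), 'clock',m['clock'])
E
python3 -c "
from h import *
go([.217,-.613,.32],-1.232);go([.64,-.2,.30],.594)
t=load('top0');print([onz(t,p,z).round(3) for p,z in(((340,223),.06),((428,245),.15),((182,160),.2),((440,190),.05),((171,227),.08))])"
```

```text
shift [ 0.0003  0.0006 -0.1265] turn [-0.0015  0.0001  0.0011] clock 0.15
shift [ 0.5368 -0.2478 -0.1062] turn [-1.1000e-03 -1.3000e-03 -1.8249e+00] clock 0.15
[array([ 0.463, -0.132,  0.06 ]), array([ 0.372, -0.417,  0.15 ]), array([0.659, 0.395, 0.2  ]), array([ 0.579, -0.494,  0.05 ]), array([0.453, 0.455, 0.08 ])]
```

>>> move_arm:
  motion:
    - [[-1,0,0,-0.04,0,0,0],[-1,0,0,-0.08,0,0,0],[-1,0.02,-0.01,-0.11,0,0,-0.1],[-1,0.06,-0.03,-0.11,0,0,-0.22],[-1,0.1,-0.045,-0.11,0,0,-0.34],[-1,0.135,-0.06,-0.11,0,0,-0.46],[-1,0.17,-0.08,-0.11,0,0,-0.58],[-1,0.205,-0.095,-0.11,0,0,-0.7],[-1,0.24,-0.11,-0.11,0,0,-0.82],[-1,0.275,-0.125,-0.11,0,0,-0.94],[-1,0.31,-0.14,-0.11,0,0,-1.06],[-1,0.345,-0.16,-0.11,0,0,-1.18],[-1,0.38,-0.175,-0.11,0,0,-1.3],[-1,0.415,-0.19,-0.11,0,0,-1.42],[-1,0.45,-0.205,-0.11,0,0,-1.54],[-1,0.485,-0.225,-0.11,0,0,-1.66],[-1,0.52,-0.24,-0.11,0,0,-1.78],[-1,0.537,-0.248,-0.106,0,0,-1.825],[-1,0.537,-0.248,-0.106,0,0,-1.825],[-1,0.537,-0.248,-0.106,0,0,-1.825]]

```text
clock: 1.82
tool_pos: [0.6405, -0.1985, 0.2992]
ee_rot: [-1.47, -2.774, 0.0]
wrist_force: [-0.5, -0.6, 0.6]
width: 0.996
gripper_force: 0.0
```

```bash
python3 -c "
from h import *
c=snap('wrist','w1');m=manip.sense();print(m['tool_pos'],m['joint_pos'],m['clock'])
for P in((.717,-.2212,.05),(.6613,-.1388,.05),(.651,-.206,.123)):print(proj(c,P))
go([.64,-.2,.30],.594)"
```

```text
[ 0.63984222 -0.2005951   0.29965999] [ 0.66249983  0.39765595 -0.57744272  1.19644918  0.21379503  1.60735921
  0.72236457] 1.8667
[351.58125822 207.55281003]
[353.95615665 135.48868499]
[319.27044157 184.75689872]
shift [ 0.0004  0.0005 -0.0003] turn [-0.0015 -0.0004 -0.0008] clock 1.8667
```

View pics/w1.png

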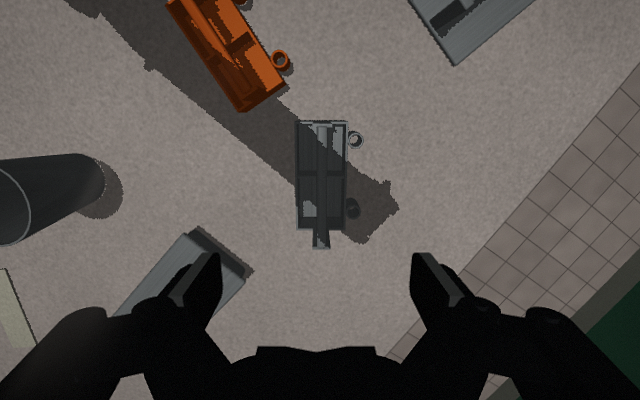

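The wrist view shows the caddy with its eyes at (355,139) and (352,207), within 4 px of the prediction. The bar runs from about (325,124) to (321,240).

```bash
python3 -c "
from h import *
c=load('w1')
a=onz(c,(355,139),.05);b=onz(c,(352.3,207),.05);d=a-b;print(a,b,np.linalg.norm(d))
psi=np.arctan2(-d[0],d[1]);o=(a+b)/2-.046*np.array([np.cos(psi),np.sin(psi),0]);print('psi',psi,o)
psi2=.594
g=c['pixels'];G=cv2.cvtColor(g,cv2.COLOR_BGR2GRAY)
for r in (135,160,190,200,215,225): print(r,G[r,290:352:1].tolist())
for y in(-.06,0,.06): print(proj(c,o+y*np.array([-np.sin(psi),np.cos(psi),0])+[0,0,.123]))
"
```

```text
[ 0.66512962 -0.14173073  0.05      ] [ 0.71735862 -0.21997634  0.05      ] 0.09407573679914673
psi 0.5885798343712692 [ 0.65298454 -0.20639183  0.05      ]
135 [62, 61, 61, 61, 57, 47, 43, 33, 35, 46, 46, 48, 47, 45, 47, 48, 47, 45, 47, 45, 45, 45, 46, 46, 46, 48, 39, 70, 93, 117, 113, 110, 107, 103, 97, 91, 81, 44, 46, 47, 49, 48, 41, 109, 109, 109, 112, 113, 109, 108, 104, 115, 74, 36, 36, 49, 109, 113, 39, 48, 95, 121]
160 [60, 60, 65, 66, 59, 47, 49, 34, 32, 44, 44, 46, 45, 46, 47, 46, 48, 48, 45, 44, 46, 45, 45, 48, 48, 46, 42, 40, 43, 48, 46, 47, 48, 43, 45, 43, 39, 44, 46, 48, 48, 48, 46, 44, 45, 47, 48, 46, 47, 45, 46, 45, 34, 34, 31, 73, 105, 105, 111, 132, 130, 126]
190 [124, 129, 134, 143, 120, 58, 44, 42, 34, 39, 45, 46, 47, 45, 46, 46, 44, 48, 44, 46, 43, 44, 45, 47, 48, 48, 39, 40, 42, 48, 49, 47, 45, 45, 45, 47, 39, 49, 48, 44, 47, 46, 44, 45, 43, 46, 47, 47, 43, 43, 46, 36, 34, 36, 42, 44, 52, 60, 59, 58, 60, 60]
200 [130, 125, 130, 131, 135, 92, 47, 42, 32, 40, 44, 45, 46, 41, 66, 44, 69, 70, 71, 70, 45, 40, 44, 46, 48, 50, 38, 42, 44, 45, 47, 47, 44, 46, 45, 43, 42, 46, 45, 48, 45, 45, 47, 42, 45, 46, 47, 45, 44, 44, 45, 37, 34, 31, 44, 46, 37, 35, 39, 38, 36, 38]
215 [129, 126, 128, 127, 126, 122, 101, 105, 41, 30, 44, 45, 44, 66, 98, 99, 102, 101, 101, 101, 98, 95, 99, 101, 101, 105, 70, 45, 45, 47, 48, 45, 44, 45, 45, 44, 38, 46, 47, 45, 43, 46, 47, 43, 46, 45, 45, 44, 45, 46, 40, 36, 35, 35, 45, 50, 48, 47, 41, 37, 37, 37]
225 [129, 129, 128, 128, 128, 133, 101, 103, 41, 35, 42, 41, 43, 40, 42, 41, 41, 43, 41, 43, 43, 44, 41, 43, 44, 42, 39, 42, 47, 47, 46, 47, 45, 45, 46, 44, 38, 37, 38, 36, 37, 35, 36, 36, 35, 36, 37, 37, 34, 36, 37, 38, 35, 38, 45, 52, 63, 63, 61, 62, 61, 62]
[320.43599089 253.01579025]
[321.12276368 197.54619477]
[321.87073192 136.01627081]
```

```bash
python3 -c "
from h import *
go([.652,-.206,.096],.594)"
```

```text
shift [-0.0114  0.0074  0.2036] turn [-0.0015 -0.0004 -0.0008] clock 1.8667
```

>>> move_arm:
  motion:
    - [[-1,-0.0115,0.0075,0.03,0,0,0],[-1,-0.0115,0.0075,0.06,0,0,0],[-1,-0.0115,0.0075,0.09,0,0,0],[-1,-0.0115,0.0075,0.12,0,0,0],[-1,-0.0115,0.0075,0.145,0,0,0],[-1,-0.0115,0.0075,0.17,0,0,0],[-1,-0.0115,0.0075,0.19,0,0,0],[-1,-0.0115,0.0075,0.203,0,0,0],[-1,-0.0115,0.0075,0.203,0,0,0],[-1,-0.0115,0.0075,0.203,0,0,0],[0.9,-0.0115,0.0075,0.203,0,0,0],[0.9,-0.0115,0.0075,0.203,0,0,0],[0.9,-0.0115,0.0075,0.203,0,0,0],[0.9,-0.0115,0.0075,0.203,0,0,0],[0.9,-0.0115,0.0075,0.203,0,0,0],[0.9,-0.0115,0.0075,0.203,0,0,0],[0.9,-0.0115,0.0075,0.203,0,0,0],[0.9,-0.0115,0.0075,0.203,0,0,0],[0.9,-0.0115,0.0075,0.203,0,0,0],[0.9,-0.0115,0.0075,0.203,0,0,0]]
  force: 90

```text
clock: 3.53
tool_pos: [0.6529, -0.2054, 0.0972]
ee_rot: [-1.474, -2.774, 0.0]
wrist_force: [0.0, 0.6, -0.5]
width: 0.049
gripper_force: 0.0
```

```bash
python3 -c "
from h import *
c=snap('side','s2');snap('wrist','w2');m=manip.sense();print(m['width'],m['gripper_force'],m['tool_pos'])
a=c['pixels'][90:210,240:400];a=cv2.resize(a,None,fx=3,fy=3);b=cv2.resize(load('w2')['pixels'][100:400,150:500],None,fx=.9,fy=1.2)
cv2.imwrite('pics/j2.png',cv2.convertScaleAbs(np.hstack([a,b[:360]]),alpha=1.6)[:, :800])
"
```

```text
0.04771632710827245 0.0 [ 0.65289112 -0.20539541  0.09729495]
```

View pics/j2.png

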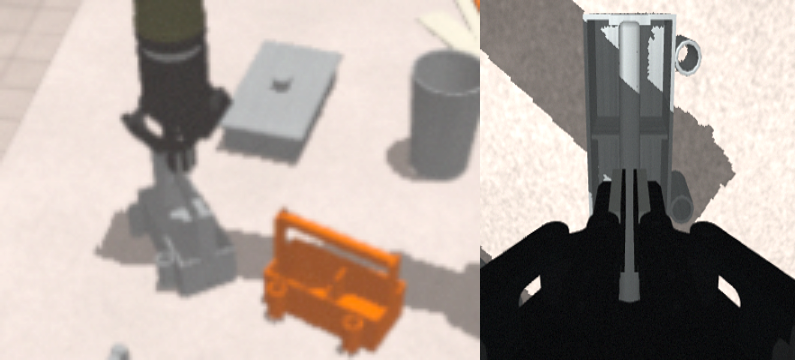

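The gripper straddles the bar, with the bar visible between the pads at about (628,200), but it has not yet clamped. Closure 0.9 was simply reached, so I'll shut it fully.

>>> move_arm:
  motion:
    - [[1,0,0,0,0,0,0],[1,0,0,0,0,0,0],[1,0,0,0,0,0,0],[1,0,0,0,0,0,0],[1,0,0,0,0,0,0],[1,0,0,0,0,0,0]]
  force: 90

```text
clock: 4.13
tool_pos: [0.6529, -0.2054, 0.0973]
ee_rot: [1.474, 2.774, -0.0]
wrist_force: [-0.1, 0.4, -0.8]
width: -0.002
gripper_force: 0.0
```

```bash
python3 -c "
from h import *
snap('wrist','w3');snap('side','s3');m=manip.sense();print(m['width'],m['gripper_force'])
z=lambda t,x,y,w,h,s:cv2.resize(load(t)['pixels'][y:y+h,x:x+w],None,fx=s,fy=s,interpolation=cv2.INTER_CUBIC)
a=np.hstack([z('w2',250,190,150,150,2.6),z('w3',250,190,150,150,2.6)]);
cv2.imwrite('pics/j3.png',cv2.convertScaleAbs(a,alpha=2.2))
"
```

```text
-0.0017768349334628879 0.0
```

View pics/j3.png

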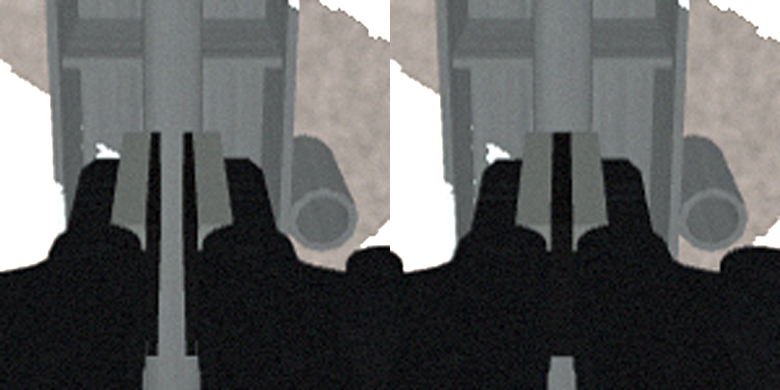

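The fingers shut above the bar: pad tips are at crop row 130, and the bar runs on beneath them unclamped. I'll compute where the tips really are.

```bash
python3 -c "
from h import *
c=load('w3');m=manip.sense();Rt=R.from_rotvec(m['ee_rot']).as_matrix()
print(np.array(c['mtx']), 'cam in tool',Rt.T@(c['origin']-m['tool_pos']),m['tool_pos'],c['origin'])
for dz in(0,-.02,-.03,-.04):
  for dx in(-.011,0,.011): print(dz,dx,proj(c,m['tool_pos']+Rt@[dx,0,dz]).round(1))
print('bar at pads', [proj(c,[.652-.829*s,-.206-.56*s,.123]).round(1) for s in(-.006,.006)])
"
```

```text
[[319.06360309   0.         315.61725907]
 [  0.         319.06360309 201.13040176]
 [  0.           0.           1.        ]] cam in tool [ 0.07026148  0.00115357 -0.1786787 ] [ 0.65289452 -0.20540456  0.09728508] [ 0.6145322  -0.14651706  0.27595986]
0 -0.011 [314.3 248.2]
0 0 [314.3 231.4]
0 0.011 [314.2 213.9]
-0.02 -0.011 [314.1 263.5]
-0.02 0 [314.1 245. ]
-0.02 0.011 [314.  225.8]
-0.03 -0.011 [314.  272.4]
-0.03 0 [313.9 253. ]
-0.03 0.011 [313.9 232.9]
-0.04 -0.011 [313.8 282.4]
-0.04 0 [313.8 262. ]
-0.04 0.011 [313.7 240.8]
bar at pads [array([323.4, 249.5]), array([300.4, 249.5])]
```

```bash
python3 -c "
from h import *
c=load('s3');m=manip.sense()
for dz in(0,.02,.04): print(dz,proj(c,m['tool_pos']+[0,0,dz]).round(1), 'bar mid top',proj(c,[.652,-.206,.123]).round(1))
G=cv2.cvtColor(c['pixels'],cv2.COLOR_BGR2GRAY)
for r in range(130,166,2): print(r,G[r,290:312].tolist())
"
```

```text
0 [300.7 154.4] bar mid top [300.5 148.8]
0.02 [300.3 150.1] bar mid top [300.5 148.8]
0.04 [300.  145.8] bar mid top [300.5 148.8]
130 [122, 99, 67, 44, 40, 39, 38, 39, 40, 40, 38, 40, 39, 38, 38, 39, 39, 40, 38, 41, 38, 40]
132 [124, 134, 134, 108, 67, 43, 39, 40, 40, 39, 38, 41, 39, 38, 38, 40, 40, 37, 38, 40, 47, 79]
134 [45, 60, 93, 114, 80, 46, 39, 39, 38, 41, 38, 38, 38, 38, 40, 40, 39, 38, 40, 60, 104, 138]
136 [38, 41, 39, 42, 39, 39, 39, 39, 43, 39, 38, 37, 40, 39, 44, 54, 74, 84, 88, 123, 141, 143]
138 [51, 39, 40, 39, 40, 40, 40, 39, 41, 40, 41, 39, 41, 48, 80, 127, 141, 143, 144, 146, 145, 141]
140 [96, 64, 52, 49, 49, 55, 40, 41, 43, 49, 58, 55, 66, 55, 92, 141, 145, 146, 145, 145, 144, 139]
142 [106, 75, 70, 69, 69, 68, 47, 41, 43, 57, 67, 55, 67, 56, 90, 141, 146, 146, 147, 144, 145, 145]
144 [128, 81, 72, 71, 71, 65, 50, 42, 44, 58, 67, 53, 60, 59, 91, 140, 145, 145, 145, 145, 144, 146]
146 [134, 84, 72, 73, 73, 73, 67, 59, 48, 55, 66, 56, 67, 100, 127, 145, 146, 146, 144, 144, 144, 144]
148 [138, 95, 72, 73, 73, 76, 77, 76, 66, 70, 71, 73, 96, 125, 144, 147, 145, 143, 143, 143, 143, 143]
150 [140, 107, 75, 73, 73, 77, 78, 78, 71, 70, 72, 74, 80, 108, 139, 146, 146, 145, 144, 144, 144, 145]
152 [96, 78, 73, 73, 74, 77, 78, 75, 75, 74, 70, 73, 76, 82, 106, 128, 144, 148, 146, 145, 145, 145]
154 [73, 72, 72, 72, 72, 75, 78, 78, 76, 76, 74, 72, 70, 74, 76, 88, 116, 135, 145, 146, 144, 145]
156 [73, 73, 72, 73, 73, 77, 77, 78, 77, 78, 77, 75, 71, 77, 95, 102, 104, 104, 132, 143, 145, 145]
158 [71, 73, 71, 73, 74, 75, 74, 77, 78, 79, 80, 79, 73, 77, 90, 112, 117, 110, 95, 114, 139, 144]
160 [72, 73, 73, 71, 72, 73, 80, 95, 103, 109, 113, 112, 96, 75, 72, 83, 108, 116, 113, 110, 120, 135]
162 [71, 73, 73, 73, 73, 75, 80, 99, 102, 101, 104, 116, 114, 96, 79, 82, 87, 92, 89, 84, 83, 98]
164 [68, 68, 73, 76, 74, 74, 73, 72, 73, 75, 74, 75, 77, 76, 71, 72, 77, 76, 77, 77, 76, 78]
```

Both cameras put the real fingertips about 38 mm above the reported TCP, so the grasp point is at tool z of about -0.057. I'll open, go down 37 mm and close.

>>> move_arm:
  motion:
    - [[-0.2,0,0,0,0,0,0],[-0.2,0,0,0,0,0,0],[-0.2,0,0,0,0,0,0],[-0.2,0,0,0,0,0,0],[-0.2,0,0,0,0,0,0],[-0.2,0,0,0,0,0,0],[-0.2,0,0,0.01,0,0,0],[-0.2,0,0,0.02,0,0,0],[-0.2,0,0,0.03,0,0,0],[-0.2,0,0,0.037,0,0,0],[-0.2,0,0,0.037,0,0,0],[1,0,0,0.037,0,0,0],[1,0,0,0.037,0,0,0],[1,0,0,0.037,0,0,0],[1,0,0,0.037,0,0,0],[1,0,0,0.037,0,0,0],[1,0,0,0.037,0,0,0],[1,0,0,0.037,0,0,0],[1,0,0,0.037,0,0,0],[1,0,0,0.037,0,0,0]]
  force: 100

```text
clock: 5.9
tool_pos: [0.6533, -0.2056, 0.0612]
ee_rot: [1.474, 2.773, -0.0]
wrist_force: [-2.0, 0.6, 5.0]
width: 0.117
gripper_force: 98.5
```

```bash
cat >> h.py <<'E'
O=np.array([.654,.1514,0]);PSI=-.265
def W(p): # stand->world
    c,s=np.cos(PSI),np.sin(PSI);return O+[c*p[0]-s*p[1],s*p[0]+c*p[1],p[2]]
def Sf(P):
    d=np.array(P)-O;c,s=np.cos(PSI),np.sin(PSI);return np.array([c*d[0]+s*d[1],-s*d[0]+c*d[1],d[2]])
def gofoot(s,shift,dx=0,lean=.611,foot=(0,.046,.0532)):
    """TCP move bringing eyes_foot s above seat along the pin"""
    cx=np.array([np.cos(PSI),np.sin(PSI),0]);cy=np.array([-np.sin(PSI),np.cos(PSI),0])
    Rg=R.from_rotvec(-lean*cy)*R.from_matrix(np.column_stack([cy,cx,[0,0,-1]]))
    P=W([dx-s*np.sin(.611),shift,.12+s*np.cos(.611)])-Rg.apply(foot); print('TCP',P.round(4)); go(P,PSI,lean)
E
python3 -c "
from h import *
s=load('side0')
S=lambda x,y:(225+(x+.5)/4-.5,130+(y+.5)/4-.5)
print('short tip',Sf(onz(s,S(255,342),.169)),'short collar',Sf(onz(s,S(217,372),.12)),'long collar',Sf(onz(s,S(140,480),.12)))
snap('wrist','w4')
gofoot(.13,0.01)
for t in('side0','top0'):
  c=load(t)
  for y,l in((.06,.085),(-.04,.06)): print(t,proj(c,W([0,y,.12])).round(1),proj(c,W([-l*.5736,y,.12+l*.819])).round(1))
"

```

```text
short tip [-0.03448037 -0.03161584  0.169     ] short collar [ 0.00061482 -0.02850219  0.12      ] long collar [0.00301968 0.07623776 0.12      ]
TCP [0.5188 0.1984 0.2437]
shift [ 0.4099  0.1147 -0.1828] turn [-0.5717 -0.2615  0.8316] clock 5.95
side0 [263.6 245.6] [275.8 236.8]
side0 [281.  219.9] [289.8 213. ]
top0 [240.6 162.5] [233.8 170.6]
top0 [268.5 169.4] [264.6 175.3]
```

>>> move_arm:
  motion:
    - [[1,0,0,-0.02,0,0,0],[1,0,0,-0.045,0,0,0],[1,0,0,-0.07,0,0,0],[1,0,0,-0.095,0,0,0],[1,0,0,-0.12,0,0,0],[1,0,0,-0.145,0,0,0],[1,0,0,-0.17,0,0,0],[1,0,0,-0.195,0,0,0],[1,0,0,-0.21,0,0,0],[1,0,0,-0.21,0,0,0],[1,0,0,-0.21,0,0,0]]

```text
clock: 6.87
tool_pos: [0.653, -0.2052, 0.2694]
ee_rot: [-1.474, -2.774, -0.0]
wrist_force: [-0.3, -0.7, -4.9]
width: 0.117
gripper_force: 98.2
```

```bash
python3 -c "
from h import *
gofoot(.14,0.019)"
```

```text
TCP [0.5156 0.2086 0.2519]
shift [0.4197 0.1179 0.0177] turn [-0.5728 -0.2626  0.8316] clock 6.8667
```

>>> move_arm:
  motion:
    - [[1,0.02,0.005,-0.01,-0.03,-0.013,0.04],[1,0.045,0.012,-0.02,-0.06,-0.027,0.085],[1,0.07,0.02,-0.03,-0.097,-0.044,0.14],[1,0.1,0.028,-0.03,-0.137,-0.063,0.2],[1,0.13,0.037,-0.03,-0.178,-0.081,0.258],[1,0.16,0.045,-0.03,-0.218,-0.1,0.317],[1,0.19,0.053,-0.03,-0.26,-0.119,0.377],[1,0.22,0.062,-0.03,-0.3,-0.138,0.436],[1,0.25,0.07,-0.03,-0.342,-0.157,0.496],[1,0.28,0.079,-0.03,-0.383,-0.175,0.555],[1,0.31,0.087,-0.03,-0.423,-0.194,0.614],[1,0.34,0.096,-0.025,-0.464,-0.213,0.674],[1,0.37,0.104,-0.015,-0.505,-0.231,0.733],[1,0.395,0.111,-0.005,-0.539,-0.247,0.783],[1,0.41,0.115,0.007,-0.56,-0.257,0.813],[1,0.42,0.118,0.017,-0.573,-0.2625,0.8315],[1,0.42,0.118,0.017,-0.573,-0.2625,0.8315],[1,0.42,0.118,0.017,-0.573,-0.2625,0.8315],[1,0.42,0.118,0.017,-0.573,-0.2625,0.8315]]

```text
clock: 8.45
tool_pos: [0.5149, 0.207, 0.251]
ee_rot: [2.076, 1.587, 0.495]
wrist_force: [-0.5, -0.6, -3.6]
width: 0.119
gripper_force: 98.3
```

```bash
python3 -c "
from h import *
gofoot(.14,0.019);m=manip.sense();print(m['joint_pos'],m['width'],m['gripper_force'])
z=lambda t,x,y,w,h,s:cv2.resize(snap(t,t+'5')['pixels'][y:y+h,x:x+w],None,fx=s,fy=s,interpolation=cv2.INTER_CUBIC)
a=z('wrist',160,20,260,250,1.6);b=z('side',230,160,120,125,3.2)
print(a.shape,b.shape);cv2.imwrite('pics/j5.png',cv2.convertScaleAbs(np.hstack([a,b]),alpha=1.8))"
```

```text
TCP [0.5156 0.2086 0.2519]
shift [ 0.0017  0.0007 -0.0005] turn [-0.0026  0.0028  0.0005] clock 8.45
[ 0.14107318 -0.26875004 -0.79178031  2.01455369  0.35340737  0.96962248
 -1.08393746] 0.11914578292270596 98.27709317207336
(400, 416, 3) (400, 384, 3)
```

View pics/j5.png

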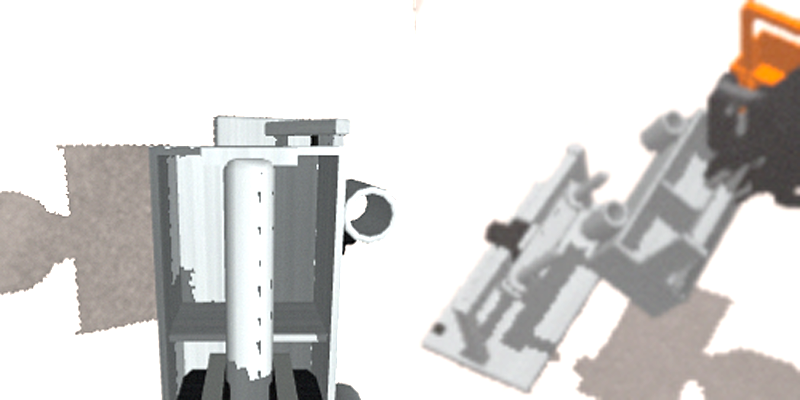

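The wrist view shows the +y eye at (368,215) with the stand hidden behind the box. The side view shows both eyes, near (610,212) and far (657,127), with both pins below and in front of them. Now I'll compare predicted eye and pin pixels with the observed ones.

```bash
cat >> h.py <<'E'
def caddy(p,m=None,foot=(0,.046,.0532)):
    """caddy-frame point -> world while held"""
    m=m or manip.sense(); return m['tool_pos']+R.from_rotvec(m['ee_rot']).apply(np.array(foot)+[p[1],p[0]-.046,.008-p[2]])
def pin(y,s): return W([-s*np.sin(.611),y,.12+s*np.cos(.611)])
E
python3 -c "
from h import *
c=load('side5');m=manip.sense()
for y in(.05,-.05): print('eye',y,[(proj(c,caddy((.046,y,z),m))).round(1) for z in(.008,.05)],Sf(caddy((.046,y,.008),m)).round(4))
print('wrist eye',proj(load('wrist5'),caddy((.046,.05,.05),m)), 'obs',160+368/1.6,20+215/1.6)
for y,l in((.069,.085),(-.031,.06)): print('pin',[proj(c,pin(y,s)).round(1) for s in(0,l)])
f=lambda x,y:(round(230+(x-416)/3.2,1),round(160+y/3.2,1))
print('obs eye tops',f(612,210),f(660,127))
for t,x,y,w,h,s,n in(('side0',245,195,60,70,6,'a'),('side5',245,195,70,70,6,'b')):
  cv2.imwrite('pics/%s.png'%n,cv2.resize(load(t)['pixels'][y:y+h,x:x+w],None,fx=s,fy=s,interpolation=cv2.INTER_CUBIC))
cv2.imwrite('pics/j6.png',cv2.convertScaleAbs(np.hstack([cv2.imread('pics/a.png'),cv2.imread('pics/b.png')]),alpha=1.5))
"
```

```text
eye 0.05 [array([283. , 232.2]), array([290.3, 227. ])] [-0.0794  0.067   0.2353]
eye -0.05 [array([301.4, 204.3]), array([308.9, 198.4])] [-0.0797 -0.033   0.2354]
wrist eye [397.34497091 146.75779042] obs 390.0 154.375
pin [array([261.9, 248. ]), array([274.1, 239.4])]
pin [array([279.5, 222.1]), array([288.2, 215.2])]
obs eye tops (291.2, 225.6) (306.2, 199.7)
```

View pics/j6.png

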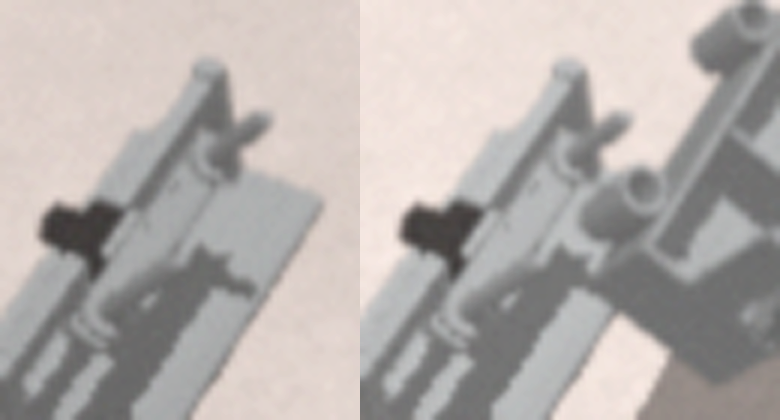

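The crops show the short pin from (210,155) to its tip at (265,118), the long pin's collar at (95,325), and the near eye's top ring at (643,187). The clamp shift of about +19 mm holds, but the wrist-view eye position looks deeper than predicted. I'll check this against the earlier wrist frames.

```bash
python3 -c "
from h import *
from scipy.optimize import least_squares
m=manip.sense()
for t,(u,v) in (('w1',(355,139)),('w1',(352,207)),('w3',(400,265)),('w4',(395,150)),('wrist5',(390,154))):
  G=cv2.cvtColor(load(t)['pixels'],cv2.COLOR_BGR2GRAY); u0,v0=max(u-50,0),max(v-50,0);s=4
  z=cv2.resize(G[v0:v+50,u0:u+50],None,fx=s,fy=s,interpolation=cv2.INTER_CUBIC)
  r=(18,40) if t=='w1' else (40,110)
  h=cv2.HoughCircles(cv2.equalizeHist(z),cv2.HOUGH_GRADIENT_ALT,1.5,20,param1=150,param2=.6,minRadius=r[0],maxRadius=r[1])
  print(t,None if h is None else [((a/s+u0).round(1),(b/s+v0).round(1),(q/s).round(1)) for a,b,q in h[0][:4]])
c=load('wrist5')
for d in(0,.01,.02,.03): print(d,proj(c,caddy((.046,.05,.05-d),m)).round(1))
s4=load('w4');print(s4['origin'])
"
```

```text
w1 [(np.float32(356.0), np.float32(139.6), np.float32(8.6)), (np.float32(329.0), np.float32(113.0), np.float32(6.4)), (np.float32(356.0), np.float32(139.6), np.float32(5.9))]
w1 [(np.float32(353.0), np.float32(213.2), np.float32(6.8)), (np.float32(351.5), np.float32(171.2), np.float32(5.8))]
w3 [(np.float32(373.6), np.float32(269.0), np.float32(16.7)), (np.float32(374.4), np.float32(276.1), np.float32(10.8))]
w4 [(np.float32(391.5), np.float32(157.4), np.float32(16.1)), (np.float32(391.5), np.float32(157.4), np.float32(11.9))]
wrist5 [(np.float32(391.8), np.float32(155.8), np.float32(16.4)), (np.float32(391.8), np.float32(155.8), np.float32(19.1)), (np.float32(391.8), np.float32(155.8), np.float32(13.4))]
0 [397.3 146.8]
0.01 [393.4 144.9]
0.02 [389.8 143.2]
0.03 [386.6 141.7]
[ 0.61473582 -0.14658655  0.23978886]
```

```bash
python3 -c "
from h import *
c=snap('top','top5');m=manip.sense()
for y in(.05,-.05): print('eye',y,[(proj(c,caddy((.046,y,z),m))).round(1) for z in(.008,.05)])
for y,l in((.069,.085),(-.031,.06)): print('pin',[proj(c,pin(y,s)).round(1) for s in(0,l)])
z=[cv2.resize(load(t)['pixels'][140:200,215:280],None,fx=6,fy=6,interpolation=cv2.INTER_CUBIC) for t in('top0','top5')]
cv2.imwrite('pics/j7.png',cv2.convertScaleAbs(np.hstack(z),alpha=1.7))
"
```

```text
eye 0.05 [array([226.9, 175.3]), array([223. , 179.8])]
eye -0.05 [array([256.8, 182.9]), array([253.5, 187.6])]
pin [array([238.2, 161.8]), array([231.2, 169.9])]
pin [array([266. , 168.8]), array([262. , 174.6])]
```

View pics/j7.png

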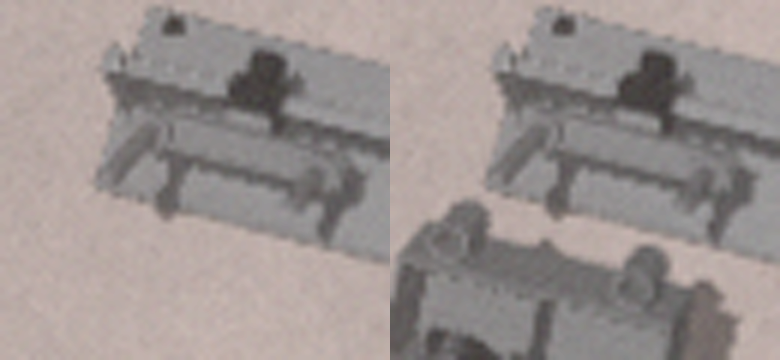

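The top view shows the long pin's tip at crop (107,182). The eye rings are at (58,240) and (250,285), once the 390 px panel offset is removed. I'll triangulate pins and eyes from the two fixed cameras.

```bash
python3 -c "
from h import *
t=load('top0');s=load('side0');m=manip.sense()
T=lambda x,y:(215+(x+.5)/6-.5,140+(y+.5)/6-.5)
S=lambda x,y:(245+(x+.5)/6-.5,195+(y+.5)/6-.5)
def rep(n,a,b,pred):
  P=tri(t,T(*a),s,S(*b)); e=[np.hypot(*(proj(t,P)-T(*a))),np.hypot(*(proj(s,P)-S(*b)))]
  print(n,Sf(P).round(4),'pred',Sf(pred).round(4),np.round(e,2))
rep('long tip',(107,182),(188,265),pin(.069,.085))
rep('short tip',(308,190),(265,118),pin(-.031,.06))
rep('eye+ top',(58,240),(283,187),caddy((.046,.05,.05),m))
rep('eye- top',(250,285),(390,20),caddy((.046,-.05,.05),m))
rep('eye+ foot',(80,215),(240,222),caddy((.046,.05,.008),m))
"
```

```text
long tip [-0.0494  0.0647  0.1882] pred [-0.0488  0.069   0.1896] [0.61 0.77]
short tip [-0.0233 -0.0409  0.1593] pred [-0.0344 -0.031   0.1691] [1.72 2.03]
eye+ top [-0.1034  0.063   0.2706] pred [-0.1033  0.0673  0.2702] [0.55 0.72]
eye- top [-0.1001 -0.0398  0.2636] pred [-0.1036 -0.0327  0.2702] [0.51 0.62]
eye+ foot [-0.0803  0.0636  0.235 ] pred [-0.0792  0.0672  0.2358] [0.5  0.65]
```

Alignment is good: the eye is within about 2 mm of the pin axis. I'll advance along the pins.

>>> move_arm:
  motion:
    - [[1,0.001,-0.0005,0.01,0,0,0],[1,0.001,-0.0005,0.02,0,0,0],[1,0.001,-0.0005,0.03,0,0,0],[1,0.001,-0.0005,0.04,0,0,0],[1,0.001,-0.0005,0.048,0,0,0],[1,0.001,-0.0005,0.053,0,0,0],[1,0.001,-0.0005,0.057,0,0,0],[1,0.001,-0.0005,0.06,0,0,0],[1,0.001,-0.0005,0.062,0,0,0],[1,0.001,-0.0005,0.062,0,0,0],[1,0.001,-0.0005,0.062,0,0,0]]

```text
clock: 9.52
tool_pos: [0.5499, 0.2007, 0.2025]
ee_rot: [2.074, 1.586, 0.501]
wrist_force: [-0.2, 0.5, -3.9]
width: 0.116
gripper_force: 98.2
```

>>> move_arm:
  motion:
    - [[1,0,0,0.002,0,0,0],[1,0,0,0.004,0,0,0],[1,0,0,0.006,0,0,0],[1,0,0,0.008,0,0,0],[1,0,0,0.008,0,0,0],[1,0,0,0.008,0,0,0]]

```text
clock: 10.02
tool_pos: [0.5542, 0.1991, 0.1954]
ee_rot: [2.074, 1.586, 0.5]
wrist_force: [0.3, -0.5, -3.0]
width: 0.123
gripper_force: 98.3
```

No axial contact yet at s of about 70 mm. I'll probe sideways to confirm the long pin is in the eye and centre on it.

>>> move_arm:
  motion:
    - [[1,0.001,0,0,0,0,0],[1,0.002,0,0,0,0,0],[1,0.003,0,0,0,0,0],[1,0.003,0,0,0,0,0],[1,0.003,0,0,0,0,0]]

```text
clock: 10.43
tool_pos: [0.5551, 0.2012, 0.1956]
ee_rot: [2.075, 1.585, 0.499]
wrist_force: [-0.8, -2.3, -3.1]
width: 0.123
gripper_force: 98.4
```

>>> move_arm:
  motion:
    - [[1,-0.0015,0,0,0,0,0],[1,-0.003,0,0,0,0,0],[1,-0.0045,0,0,0,0,0],[1,-0.006,0,0,0,0,0],[1,-0.006,0,0,0,0,0],[1,-0.006,0,0,0,0,0]]

```text
clock: 10.93
tool_pos: [0.5535, 0.1969, 0.1959]
ee_rot: [2.074, 1.587, 0.502]
wrist_force: [0.6, -0.2, -3.5]
width: 0.12
gripper_force: 98.3
```

>>> move_arm:
  motion:
    - [[1,-0.0015,0,0,0,0,0],[1,-0.003,0,0,0,0,0],[1,-0.004,0,0,0,0,0],[1,-0.004,0,0,0,0,0],[1,-0.004,0,0,0,0,0]]

```text
clock: 11.35
tool_pos: [0.5532, 0.1945, 0.1966]
ee_rot: [2.072, 1.588, 0.506]
wrist_force: [2.8, 4.4, -4.0]
width: 0.119
gripper_force: 97.9
```

>>> move_arm:
  motion:
    - [[1,0.002,0,0,0,0,0],[1,0.004,0,0,0,0,0],[1,0.0055,0,0,0,0,0],[1,0.0055,0.0015,0,0,0,0],[1,0.0055,0.003,0,0,0,0],[1,0.0055,0.004,0,0,0,0],[1,0.0055,0.004,0,0,0,0],[1,0.0055,0.004,0,0,0,0]]

```text
clock: 12.02
tool_pos: [0.5569, 0.1965, 0.1976]
ee_rot: [2.075, 1.586, 0.5]
wrist_force: [0.0, 0.6, -3.7]
width: 0.118
gripper_force: 98.3
```

>>> move_arm:
  motion:
    - [[1,0,-0.002,0,0,0,0],[1,0,-0.004,0,0,0,0],[1,0,-0.006,0,0,0,0],[1,0,-0.008,0,0,0,0],[1,0,-0.008,0,0,0,0],[1,0,-0.008,0,0,0,0]]

```text
clock: 12.52
tool_pos: [0.5521, 0.1985, 0.1947]
ee_rot: [2.072, 1.584, 0.504]
wrist_force: [4.0, -1.2, -3.0]
width: 0.119
gripper_force: 98.0
```

>>> move_arm:
  motion:
    - [[1,0,0.002,0,0,0,0],[1,0,0.004,0,0,0,0],[1,0,0.005,0.002,0,0,0],[1,0,0.005,0.004,0,0,0],[1,0,0.005,0.006,0,0,0],[1,0,0.005,0.008,0,0,0],[1,0,0.005,0.01,0,0,0],[1,0,0.005,0.012,0,0,0],[1,0,0.005,0.013,0,0,0],[1,0,0.005,0.013,0,0,0],[1,0,0.005,0.013,0,0,0]]

```text
clock: 13.43
tool_pos: [0.5619, 0.1956, 0.1855]
ee_rot: [2.074, 1.586, 0.5]
wrist_force: [-0.2, 0.3, -3.6]
width: 0.12
gripper_force: 98.4
```

>>> move_arm:
  motion:
    - [[1,0,0,0.0015,0,0,0],[1,0,0,0.003,0,0,0],[1,0,0,0.0045,0,0,0],[1,0,0,0.006,0,0,0],[1,0,0,0.0075,0,0,0],[1,0,0,0.009,0,0,0],[1,0,0,0.009,0,0,0],[1,0,0,0.009,0,0,0]]

```text
clock: 14.1
tool_pos: [0.5668, 0.1943, 0.178]
ee_rot: [2.074, 1.586, 0.5]
wrist_force: [0.2, -0.6, -3.4]
width: 0.118
gripper_force: 98.4
```

```bash
python3 -c "
from h import *
m=manip.sense();f=Sf(caddy((.046,0,.008),m));print(f, 's',(f[2]-.12)/np.cos(.611),m['wrist_force'],m['moment'],m['joint_pos']);z=R.from_rotvec(m['ee_rot']).apply([0,0,1]);print('lean',np.arccos(-z[2]));go(m['tool_pos'],PSI,.611)"
```

```text
[-0.02715027  0.01851534  0.16087265] s 0.04990100400868521 [ 0.22120497 -0.57581363 -3.36668977] [0.28336533 1.18293315 0.07033605] [ 0.20983703 -0.08050045 -0.85652689  2.05361471  0.57501142  0.83357726
 -1.2486523 ]
lean 0.6112307091613374
shift [0. 0. 0.] turn [0.0002 0.0002 0.    ] clock 14.1
```

>>> move_arm:
  motion:
    - [[1,0,0,0.002,0,0,0],[1,0,0,0.004,0,0,0],[1,0,0,0.006,0,0,0],[1,0,0,0.008,0,0,0],[1,0,0,0.01,0,0,0],[1,0,0,0.012,0,0,0],[1,0,0,0.014,0,0,0],[1,0,0,0.016,0,0,0],[1,0,0,0.016,0,0,0],[1,0,0,0.016,0,0,0]]

```text
clock: 14.93
tool_pos: [0.5757, 0.1918, 0.1649]
ee_rot: [2.074, 1.586, 0.5]
wrist_force: [0.4, -0.2, -2.9]
width: 0.116
gripper_force: 98.3
```

>>> move_arm:
  motion:
    - [[1,0,0,0.002,0,0,0],[1,0,0,0.004,0,0,0],[1,0,0,0.006,0,0,0],[1,0,0,0.008,0,0,0],[1,0,0,0.01,0,0,0],[1,0,0,0.012,0,0,0],[1,0,0,0.014,0,0,0],[1,0,0,0.016,0,0,0],[1,0,0,0.018,0,0,0],[1,0,0,0.02,0,0,0],[1,0,0,0.02,0,0,0],[1,0,0,0.02,0,0,0]]

```text
clock: 15.93
tool_pos: [0.5868, 0.1888, 0.1486]
ee_rot: [2.074, 1.586, 0.5]
wrist_force: [0.3, 0.5, -3.8]
width: 0.114
gripper_force: 98.4
```

```bash
cat >> h.py <<'E'
def st():
    m=manip.sense();f=Sf(caddy((.046,0,.008),m));z=R.from_rotvec(m['ee_rot']).apply([0,0,1])
    print(f.round(4),'s',round((f[2]-.12)/np.cos(.611),4),m['wrist_force'].round(1),m['moment'].round(2),'lean',np.arccos(-z[2]).round(3),m['clock'])
E
python3 -c "
from h import *
st()"
```

```text
[-0.0065  0.0185  0.1314] s 0.0139 [ 0.3  0.5 -3.8] [0.34 1.16 0.  ] lean 0.611 15.9333
```

>>> move_arm:
  motion:
    - [[1,0,0,0.0015,0,0,0],[1,0,0,0.003,0,0,0],[1,0,0,0.0045,0,0,0],[1,0,0,0.006,0,0,0],[1,0,0,0.0075,0,0,0],[1,0,0,0.009,0,0,0],[1,0,0,0.0105,0,0,0],[1,0,0,0.012,0,0,0],[1,0,0,0.012,0,0,0],[1,0,0,0.012,0,0,0]]

```text
clock: 16.77
tool_pos: [0.5933, 0.1866, 0.1385]
ee_rot: [2.075, 1.586, 0.5]
wrist_force: [0.0, -0.8, -4.1]
width: 0.12
gripper_force: 98.4
```

>>> move_arm:
  motion:
    - [[1,0,0,0.001,0,0,0],[1,0,0,0.002,0,0,0],[1,0,0,0.003,0,0,0],[1,0,0,0.004,0,0,0],[1,0,0,0.004,0,0,0],[1,0,0,0.004,0,0,0]]

```text
clock: 17.27
tool_pos: [0.5937, 0.187, 0.1363]
ee_rot: [2.073, 1.586, 0.497]
wrist_force: [-20.7, -2.2, 11.6]
width: 0.122
gripper_force: 101.9
```

```bash
python3 -c "
from h import *
st()"
```

```text
[0.0006 0.0185 0.1192] s -0.001 [-20.7  -2.2  11.6] [-0.31  2.76 -0.93] lean 0.611 17.2667
```

Contact at s of about 0 with 25 N along the pins, so it is on the collars. One firmer push, then relax.

>>> move_arm:
  motion:
    - [[1,0,0,0.001,0,0,0],[1,0,0,0.002,0,0,0],[1,0,0,0.002,0,0,0],[1,0,0,0.002,0,0,0]]

```text
clock: 17.6
tool_pos: [0.5933, 0.1872, 0.1354]
ee_rot: [2.072, 1.586, 0.494]
wrist_force: [-36.7, -2.9, 23.9]
width: 0.117
gripper_force: 104.7
```

```bash
python3 -c "
from h import *
st()"
```

```text
[0.0002 0.0185 0.1183] s -0.0021 [-36.7  -2.9  23.9] [-1.    3.76 -1.61] lean 0.611 17.6
```

>>> move_arm:
  motion:
    - [[1,0,0,-0.002,0,0,0],[1,0,0,-0.004,0,0,0],[1,0,0,-0.005,0,0,0],[0.5,0,0,-0.005,0,0,0],[0.2,0,0,-0.005,0,0,0],[-0.2,0,0,-0.005,0,0,0],[-0.4,0,0,-0.005,0,0,0],[-0.4,0,0,-0.005,0,0,0],[-0.4,0,0,-0.005,0,0,0],[-0.4,0,0,-0.005,0,0,0],[-0.4,0,0,-0.005,0,0,0],[-0.4,0,0,-0.005,0,0,0]]

```text
clock: 18.6
tool_pos: [0.594, 0.1869, 0.1381]
ee_rot: [2.074, 1.586, 0.501]
wrist_force: [-0.3, 0.3, -0.0]
width: 0.698
gripper_force: 0.0
```

```bash
python3 -c "
from h import *
st();m=manip.sense();print(m['width'],m['joint_pos'])"
```

```text
[0.001  0.0185 0.121 ] s 0.0012 [-0.3  0.3 -0. ] [0.18 0.61 0.03] lean 0.612 18.6
0.6977363879003714 [ 0.21266719  0.04239262 -0.85829901  2.06043827  0.74071436  0.79027294
 -1.3687555 ]
```

>>> move_arm:
  motion:
    - [[-0.4,0,0,-0.01,0,0,0],[-0.4,0,0,-0.02,0,0,0],[-0.4,0,0,-0.03,0,0,0],[-0.4,0,0,-0.045,0,0,0],[-0.4,0,0,-0.06,0,0,0],[-0.4,0,0,-0.075,0,0,0],[-0.4,0,0,-0.09,0,0,0],[-0.4,0,0,-0.1,0,0,0],[-0.4,0,0,-0.1,0,0,0],[-0.4,0,0,-0.1,0,0,0]]

```text
clock: 19.43
tool_pos: [0.5388, 0.2021, 0.2204]
ee_rot: [2.073, 1.586, 0.502]
wrist_force: [0.5, 0.2, 0.6]
width: 0.703
gripper_force: 0.0
```

```bash
python3 -c "
from h import *
c=snap('side','s9');t=snap('top','t9');m=manip.sense();print(m['wrist_force'],m['tool_pos'])
# predicted eye tops at home with pin shift .0147
for n,c in(('side',c),('top',t)):
  G=cv2.cvtColor(c['pixels'],cv2.COLOR_BGR2GRAY);H=[]
  for y in(.0647,-.0353):
    p=proj(c,pin(y,.042));u,v=int(p[0])-14,int(p[1])-14
    z=cv2.resize(G[v:v+28,u:u+28],None,fx=6,fy=6,interpolation=cv2.INTER_CUBIC)
    h=cv2.HoughCircles(cv2.equalizeHist(z),cv2.HOUGH_GRADIENT_ALT,1.5,10,param1=100,param2=.3,minRadius=10,maxRadius=36)
    print(n,p.round(1),None if h is None else [(a/6+u,b/6+v,q/6) for a,b,q in h[0][:3]])
# stillness and caddy mask shift vs a second frame
d=cv2.absdiff(snap('side','s10')['pixels'],load('s9')['pixels']).max();print('still',d)
# caddy bar: compare predicted bar end pixels and grey along it
for y in(-.07,0,.07):
  P=pin(.0147+y,.107)+ (W([-.046*np.cos(.611),0,-.046*np.sin(.611)])-O); print(proj(load('s9'),P).round(1), load('s9')['pixels'][tuple(proj(load('s9'),P)[::-1].astype(int))])
"
```

```text
[-0.03470653 -0.78837153  0.36288716] [0.53853637 0.20130639 0.21905501]
side [268.5 242.7] [(np.float32(271.0), np.float32(243.25), np.float32(3.5328815)), (np.float32(272.5), np.float32(241.25), np.float32(5.016989)), (np.float32(266.5), np.float32(249.25), np.float32(3.0812266))]
side [286.3 216.3] [(np.float32(287.75), np.float32(217.75), np.float32(3.315218)), (np.float32(279.75), np.float32(211.25), np.float32(5.096542)), (np.float32(280.25), np.float32(214.0), np.float32(3.3370183))]
top [236.  166.1] [(np.float32(230.25), np.float32(156.5), np.float32(4.279316)), (np.float32(247.25), np.float32(162.25), np.float32(3.2663257)), (np.float32(239.25), np.float32(162.5), np.float32(3.29965))]
top [264.4 173.2] [(np.float32(262.5), np.float32(173.75), np.float32(4.721293)), (np.float32(262.25), np.float32(168.25), np.float32(4.8060126)), (np.float32(273.0), np.float32(179.0), np.float32(3.9639947))]
still 37
[312.5 213.6] [82 82 83]
[301.  232.3] [119 119 117]
[288.5 252.6] [107 107 107]
```

```bash
python3 -c "
from h import *
a=snap('side','s11')['pixels'].astype(int);b=load('s9')['pixels'].astype(int);d=abs(a-b).mean(2)
print('caddy',d[200:260,255:315].mean(),d[200:260,255:315].max(),'bg',d[300:390,380:480].mean(),d[300:390,380:480].max())
print(manip.hand_in())"
```

```text
caddy 0.9363888888888889 28.0 bg 0.5907407407407408 2.6666666666666665
the job is handed in; nothing more can be done
None
```

I hung the caddy on both pins, pushed it down onto the collars, let go and handed the job in; the last side-camera frames put both eyes within about 3 px of their home position, but the judge returned no verdict.

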